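# Chase the thread in a drip-stand casting

### The arm

A 7-joint arm with a two-finger parallel gripper is mounted at the origin on the work surface. World frame = base frame: x ahead of the robot, y to its left, z up, the work surface at z = 0. Lengths are in m, angles in rad, forces in N, time in s.
With the tool pointing down it reaches from about 0.425 to 1.025 m from the base axis. Payload 9.4 kg.
Tool frame: the origin (TCP) lies at the very end of the fingers, on their centre line; the grasp point (between the pads) lies 19 mm behind it; z points along the fingers, y is the line along which they close (so a half turn about z gives the same grasp; the last joint's range is limited). The gripper opens to 93 mm and grips with 3 to 60 N. Pads are 15 mm wide; open, the fingers measure 128 mm over their backs; the gripper's body (75 mm by 188 mm) begins 65 mm behind the grasp point.
Start: joints at [-1.359, 0.599, -0.003, 1.599, 0.002, 0.943, -0.08], TCP at [0.206, 0.695, 0.197] pointing down, gripper open.
Joint ranges: [-2.57, 2.57], [-0.35, 1.97], [-1.29, 1.29], [0.11, 2.56], [-1.05, 4.19], [0.11, 1.86], [-2.63, 2.63]. Speed limits (rad/s): [2.22, 2.22, 3.01, 3.01, 3.14, 3.14, 3.14].

### API

Orientations are given as a 3x3 rotation matrix whose columns are the frame's x, y, z axes.
In Python, from workcell import bot, optics gives the robot as it stands.
- The arm moves only by the tool apply_moves, never from a script. Its argument "increments" is a list of rows, each a list of 2 entries, a list of its own where there are three numbers: the shift along the world's x, y, z each as a share of 0.1 m, from -1 to 1, then the turn about the world's z as a share of 30 degrees, from -1 to 1. A call has 1 to 12 rows; each row is the pose to reach, as a shift and turn from the pose commanded when the call began; what a row does not reach only later rows make up. A row lasts 1/10 s, in which the tool goes at most 50 mm and 8.59 degrees, less where a joint would pass 70% of its speed; a pose out of reach is approached as far as the arm can. A call with a number of a shift or a turn outside -1 to 1 is refused whole. A call with a gripper value outside its range is refused whole. "hand" is the gripper command: -1 is fully open, 1 is shut, values between are in proportion, set as the call begins (left out, the last holds). The fingers move at their own pace and stop on an object; "newtons" is the grip in N (left out, the last holds). Time passes only in rows, so rows that repeat a pose let the fingers close. It gives the time, the measured TCP pose, the force, the opening and the grip force at its end, in the units of the state.
- bot.get_obs(): the state, without advancing time (a new reading comes with each control period).
- optics.read_camera(name): name is "side" or "top"; returns a dict with "color" (480x640x3 uint8, red, green, blue), "depth" (480x640 float32, m along the optical axis (not along the pixel's ray), 0 where there is no reading), "fx", "fy", "cx", "cy" (pixels), "R" (3x3) and "t" (3): a world point X has camera coordinates R X + t. Camera axes: x right, y down, z forward; pixel columns grow to the right and rows downward; lengths in m; the calibration is good to about 2 mm. A picture is of the moment at which its call begins.
- bot.job_done(): hands the job in; it is judged then, once.
The state is a dict: "time_s": time; "qpos": joint angles; "joint_vel": joint speeds; "tau": joint torques, N m; "tool_pos": TCP position; "tool_rot": TCP orientation; "force": force on the tool from outside, world axes, zero at the start; "wrist_torque": the same for the moment, N m; "width": finger opening in m; "grip_force": force on a finger pad.
Only numpy, scipy, OpenCV 4.12 (cv2) and the standard library are available. Lean on these libraries where they do the work, as an engineer would, in place of code of your own. Each camera call takes 0.05 s, during which the arm holds its last target. There are 200 camera calls.

### The job

On the donor-session desk a right-hand thread tap stands in the round boss of the drip-stand casting; it is worked by the tall crank on top. By that crank turn the tap half a turn forward (clockwise seen from above), pause and turn it a quarter turn back to break the chip, pause and turn it half a turn forward again, which brings it to depth at three quarters of a turn beyond where it started; then let go. Leave the short locking crank of the low pole clamp as it is.

Things in the scene. Friction and masses are not known exactly. Their poses are not given: they have to be found in the camera images.
- casting: Aluminium casting bolted to the desk: plate 130 x 110 x 16 mm, round boss 48 mm in diameter, 75 mm high. Origin on the desk exactly below the axis of boss and tap; z up is that axis. Steel crank arm on the tap: 18 mm wide, top face (hub) 136 mm above the desk; nothing but the grip stands higher.
- tap_grip (a point): Point to hold on the tap's crank: centre line of a black upright grip, 20 mm in diameter, from 136 to 189 mm above the desk; the point is 165 mm up and 60 mm from the tap's axis. The grip spins freely on its pin, so the hand need not turn as it carries it round in a level circle about the axis. About 4 N turns it; it stays where left. It sinks 2.5 mm a turn forward.
- tap (a joint): Angle of the tap in rad, growing forward (clockwise seen from above). Starts within 0.12 of 0; half a turn forward is about 3.14, a quarter back from there about 1.57, the depth wanted about 4.71. There is no stop at the depth: it can turn on to 6.2.
- lock (a joint): Angle in rad of the short locking crank on the other fitting, a low pole clamp: aluminium block 90 x 80 x 45 mm, arm 34 mm, small black knob 22 mm wide, top 104 mm above the desk. Reads 0 at the start, grows clockwise and must stay at 0; it turns easily if pushed.

How it is judged:
By the outcome, as a careful person would: the job done as asked, in the order asked, and still so for the second after the job is handed in, with the robot touching nothing.
It also fails if it takes over 48 s, if anything falls off the work surface, if the arm or the gripper's body presses on something with over 40 N, if the wrist force passes 120 N, or if a joint passes its speed limit or range.

## Working session

There is one attempt and no reset: what is moved stays moved. The work goes in short steps, Python scripts to look and compute and a tool call to move; the robot and the scene stay as the last step left them, time stands still between calls to the robot, and variables do not carry over. Pictures are saved under pics/ and viewed, at most 10 in all, crops included, and the job is handed in when it is done.

Besides the shell and the picture viewer there is one more tool, called after ">>>" as name([rows], argument=value, ...), one row to a line, values as JSON. apply_moves: Moves the arm, as the interface text tells. Its arguments: {"type":"object","properties":{"increments":{"type":"array","items":{"type":"array"}},"hand":{"type":"number"},"newtons":{"type":"number"}},"required":["increments"]}

```bash
mkdir -p pics; cat > h.py <<'E'
import numpy as np, cv2
from workcell import bot, optics
def pt(c,u,v,z=None):
    r=np.array([(u-c['cx'])/c['fx'],(v-c['cy'])/c['fy'],1.0]);R=np.array(c['R']);t=np.array(c['t'])
    if z is None: return R.T@(r*c['depth'][int(v),int(u)]-t)
    o=-R.T@t; d=R.T@r; return o+d*(z-o[2])/d[2]
E
python3 - <<'E'
from h import *
for n in('top','side'):
    c=optics.read_camera(n); cv2.imwrite(f'pics/{n}0.png',c['color'][:,:,::-1]); np.savez(f'{n}0.npz',**c)
    print(n, -np.array(c['R']).T@c['t'])
s=bot.get_obs();print(s['time_s'],s['tool_pos'],s['tool_rot'],s['width'])
E
```

```text
top [ 0.41416001 -0.03073719  0.93957307]
side [ 0.52858464 -0.59096703  0.4669435 ]
0.1 [0.20637134 0.6945559  0.19614205] [[-9.58598907e-01  2.84759644e-01 -2.83021431e-04]
 [ 2.84759764e-01  9.58597987e-01 -1.33252846e-03]
 [-1.08146556e-04 -1.35795344e-03 -9.99999072e-01]] 0.09293562788725741
```

View pics/top0.png

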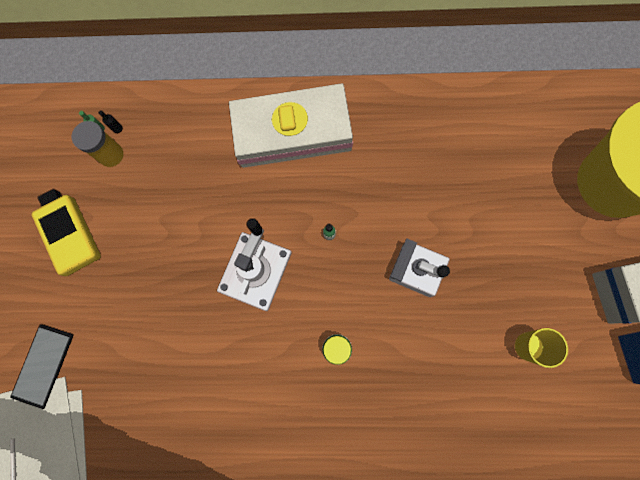

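View pics/side0.png

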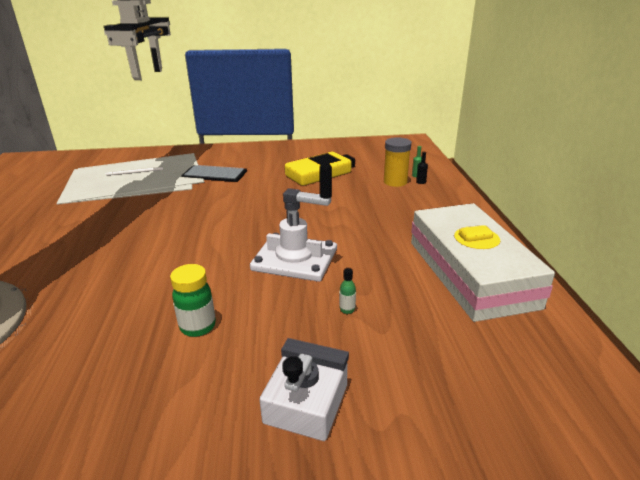

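The top view shows the tap casting around (255,270), with the hub block near (244,262) and the black grip near (254,226). The pole clamp is at (420,268). The side view shows the grip at (325,180) and the hub at (291,200). Next I'll enlarge the top view.

```bash
python3 - <<'E'
from h import *
c=dict(np.load('top0.npz')); s=dict(np.load('side0.npz'))
a=cv2.resize(c['color'][205:315,210:300],None,fx=5,fy=5,interpolation=cv2.INTER_CUBIC)
b=cv2.resize(s['color'][150:280,250:345],None,fx=4.2,fy=4.2,interpolation=cv2.INTER_CUBIC)
H=max(a.shape[0],b.shape[0]);f=lambda i:np.vstack([i,np.zeros((H-i.shape[0],i.shape[1],3),np.uint8)])
i=np.hstack([f(a),f(b)]);cv2.imwrite('pics/crop.png',cv2.resize(i,None,fx=.94,fy=.94)[:,:,::-1]);print(i.shape,a.shape)
for n,C,(u0,u1,v0,v1) in(('top',c,(210,300,205,315)),('side',s,(250,345,150,280))):
    V,U=np.mgrid[v0:v1,u0:u1].reshape(2,-1); z=C['depth'][V,U]; k=z>0
    P=np.array([pt(C,u,v) for u,v in zip(U[k],V[k])]); col=C['color'][V[k],U[k]].max(1)
    g=P[(P[:,2]>.145)&(P[:,2]<.2)]; print(n,'grip',len(g),g.mean(0),g.min(0),g.max(0))
    h=P[(P[:,2]>.115)&(P[:,2]<.141)]; print(n,'arm',len(h),h.mean(0),h.min(0),h.max(0))
    b=P[(P[:,2]>.06)&(P[:,2]<.08)]; print(n,'boss',len(b),b.mean(0),b.min(0),b.max(0))
E
```

```text
(550, 849, 3) (550, 450, 3)
top grip 178 [0.59635138 0.1053941  0.17839029] [0.5885521  0.09751974 0.14548966] [0.60780844 0.11674496 0.18977391]
top arm 477 [0.56075984 0.12334287 0.13182232] [0.53009806 0.09754015 0.11516046] [0.60075229 0.14633655 0.14005335]
top boss 312 [0.53852923 0.12665659 0.07255384] [0.52084397 0.10890364 0.06087907] [0.56674698 0.15564752 0.07777885]
side grip 361 [0.59625292 0.09973807 0.16825407] [0.58704292 0.09402942 0.14516545] [0.6063384  0.11475532 0.1881194 ]
side arm 576 [0.56416209 0.11439953 0.12903174] [0.52839865 0.09450893 0.11505163] [0.60611111 0.14536205 0.1409924 ]
side boss 421 [0.54520916 0.11392699 0.07056623] [ 0.5187172  -0.02505515  0.06001011] [0.61168088 0.1504058  0.07997601]
```

View pics/crop.png

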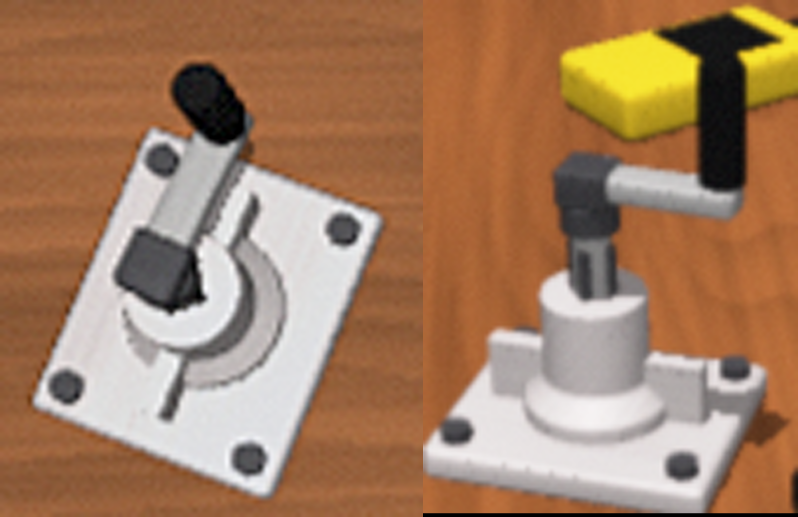

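The crop shows, in crop pixels, the hub top centre near (157,265), the boss top centre near (183,293), the grip top near (195,86), and the plate corners. Next I'll fit these.

```bash
python3 - <<'E'
from h import *
c=dict(np.load('top0.npz')); s=dict(np.load('side0.npz'))
q=lambda x,y,z:pt(c,210+x/4.7,205+y/4.7,z)
print('hub',q(157,265,.136)); print('boss',q(183,293,.075)); print('gripTop',q(195,86,.189))
pl=[q(*p,.016) for p in((150,130),(383,215),(268,495),(35,405))];print('plate',np.mean(pl,0),[np.linalg.norm(pl[i]-pl[i-1]).round(3) for i in range(4)])
# depth based: grip fit from both cameras with known radius, boss cylinder and hub block
from scipy.optimize import least_squares
for n,C,(u0,u1,v0,v1) in(('top',c,(210,300,205,315)),('side',s,(250,345,150,280))):
    V,U=np.mgrid[v0:v1,u0:u1].reshape(2,-1)
    P=np.array([pt(C,u,v) for u,v in zip(U,V) if C['depth'][v,u]>0])
    def fit(lo,hi,r,x0,R):
        g=P[(P[:,2]>lo)&(P[:,2]<hi)&(np.hypot(*(P[:,:2]-x0).T)<R)]
        f=least_squares(lambda x:np.hypot(*(g[:,:2]-x).T)-r,x0,loss='soft_l1',f_scale=.002);return f.x.round(4),len(g),np.abs(f.fun).mean().round(4)
    print(n,'grip',fit(.145,.184,.01,[.597,.104],.02),'boss',fit(.035,.07,.024,[.54,.127],.032))
    for lo,hi,nm in((.186,.193,'gtop'),(.133,.139,'arm+hub'),(.073,.077,'bosstop')):
        g=P[(P[:,2]>lo)&(P[:,2]<hi)];print(nm,len(g),np.median(g,0).round(4),((g.min(0)+g.max(0))/2).round(4))
E
```

```text
hub [0.54292429 0.12904286 0.136     ]
boss [0.5413614  0.13052503 0.075     ]
gripTop [0.59768156 0.10670293 0.189     ]
plate [0.54290774 0.13034436 0.016     ] [np.float64(0.126), np.float64(0.108), np.float64(0.127), np.float64(0.106)]
top grip (array([0.5992, 0.1077]), 79, np.float64(0.0003)) boss (array([0.5444, 0.1336]), 136, np.float64(0.0017))
gtop 70 [0.5984 0.1063 0.1878] [0.5989 0.1068 0.1879]
arm+hub 198 [0.5491 0.1282 0.1342] [0.5659 0.1219 0.1358]
bosstop 158 [0.5366 0.1233 0.0742] [0.5442 0.1324 0.075 ]
side grip (array([0.597 , 0.1066]), 301, np.float64(0.0007)) boss (array([0.5425, 0.1321]), 522, np.float64(0.0012))
gtop 41 [0.5968 0.1047 0.187 ] [0.5969 0.1059 0.1871]
arm+hub 108 [0.5472 0.1251 0.1343] [0.5676 0.1188 0.1359]
bosstop 134 [0.5408 0.124  0.0737] [0.5662 0.0649 0.0749]
```

Grip at (0.598, 0.1066) and axis at (0.543, 0.131) give a radius of 60.3 mm, which matches the 60 mm given. Now I approach above the grip.

>>> apply_moves([
  [[0.22, -0.33, 0.3], 0],
  [[0.44, -0.66, 0.3], 0],
  [[0.65, -0.98, 0.3], 0],
], hand=-1)

```text
time_s: 0.4
tool_pos: [0.2723, 0.5959, 0.2273]
tool_rot: [[-0.959, 0.284, 0.001], [0.284, 0.959, 0.001], [-0.0, 0.001, -1.0]]
force: [0.3, -0.5, -0.0]
width: 0.0933
grip_force: 0.0
```

>>> apply_moves([
  [[0.22, -0.33, 0], 0],
  [[0.44, -0.66, 0], 0],
  [[0.65, -0.98, 0], 0],
])

```text
time_s: 0.7
tool_pos: [0.3372, 0.4972, 0.2267]
tool_rot: [[-0.959, 0.285, -0.0], [0.285, 0.959, -0.001], [-0.0, -0.001, -1.0]]
force: [1.0, -0.2, 0.8]
width: 0.093
grip_force: 0.0
```

>>> apply_moves([
  [[0.22, -0.33, 0], 0],
  [[0.44, -0.66, 0], 0],
  [[0.65, -0.98, 0], 0],
])

```text
time_s: 1.0
tool_pos: [0.4022, 0.3993, 0.2267]
tool_rot: [[-0.959, 0.285, -0.0], [0.285, 0.959, -0.0], [0.0, -0.0, -1.0]]
force: [0.7, 0.8, 0.2]
width: 0.0932
grip_force: 0.0
```

>>> apply_moves([
  [[0.22, -0.33, 0], 0],
  [[0.44, -0.66, 0], 0],
  [[0.65, -0.98, 0], 0],
  [[0.65, -0.98, 0], 0],
])

```text
time_s: 1.4
tool_pos: [0.4694, 0.2975, 0.2268]
tool_rot: [[-0.956, 0.292, 0.001], [0.292, 0.956, -0.002], [-0.002, -0.002, -1.0]]
force: [-0.0, -0.2, 0.0]
width: 0.0928
grip_force: 0.0
```

>>> apply_moves([
  [[0.22, -0.33, 0], 0],
  [[0.44, -0.66, 0], 0],
  [[0.65, -0.96, 0], 0],
])

```text
time_s: 1.7
tool_pos: [0.5318, 0.2061, 0.2268]
tool_rot: [[-0.959, 0.284, -0.0], [0.284, 0.959, -0.0], [0.0, -0.0, -1.0]]
force: [0.2, 0.6, -0.2]
width: 0.0934
grip_force: 0.0
```

>>> apply_moves([
  [[0.22, -0.33, 0], 0],
  [[0.44, -0.66, 0], 0],
  [[0.66, -0.96, 0], 0],
  [[0.66, -0.96, 0], 0],
  [[0.66, -0.96, 0], 0],
])

```text
time_s: 2.2
tool_pos: [0.5973, 0.1109, 0.2264]
tool_rot: [[-0.958, 0.286, -0.001], [0.286, 0.958, 0.0], [0.001, -0.0, -1.0]]
force: [-1.1, 0.6, 0.1]
width: 0.093
grip_force: 0.0
```

```bash
python3 - <<'E'
from h import *
s=bot.get_obs();print(s['time_s'],s['tool_pos'],s['qpos'],s['tool_rot'])
E
```

```text
2.2 [0.59730246 0.11090236 0.22644476] [-0.32869814  0.42607795  0.07395864  1.84943434 -0.04046999  0.86835758
  1.04550874] [[-9.58204050e-01  2.86084225e-01 -9.03190711e-04]
 [ 2.86084242e-01  9.58204463e-01  1.12238089e-04]
 [ 8.97550917e-04 -1.50841639e-04 -9.99999586e-01]]
```

>>> apply_moves([
  [[0, -0.04, -0.2], 0],
  [[0, -0.04, -0.4], 0],
  [[0, -0.04, -0.6], 0],
  [[0, -0.04, -0.8], 0],
  [[0, -0.04, -0.8], 0],
  [[0, -0.04, -0.8], 0],
])

```text
time_s: 2.8
tool_pos: [0.5968, 0.1085, 0.1471]
tool_rot: [[-0.959, 0.283, -0.001], [0.283, 0.959, 0.0], [0.001, 0.0, -1.0]]
force: [0.2, 0.1, 1.1]
width: 0.093
grip_force: 0.0
```

>>> apply_moves([
  [[0, 0, 0], 0],
  [[0, 0, 0], 0],
  [[0, 0, 0], 0],
  [[0, 0, 0], 0],
  [[0, 0, 0], 0],
  [[0, 0, 0], 0],
  [[0, 0, 0], 0],
  [[0, 0, 0], 0],
], hand=1, newtons=25)

```text
time_s: 3.6
tool_pos: [0.5975, 0.107, 0.1469]
tool_rot: [[-0.959, 0.285, 0.0], [0.285, 0.959, -0.0], [-0.0, -0.0, -1.0]]
force: [0.0, 0.3, -0.1]
width: 0.0333
grip_force: 0.0
```

```bash
python3 - <<'E'
from h import *
for n,(u0,u1,v0,v1) in(('top',(170,330,160,320)),('side',(230,370,120,260))):
    c=optics.read_camera(n); cv2.imwrite(f'pics/{n}1.png',cv2.resize(c['color'][v0:v1,u0:u1,::-1],None,fx=3,fy=3))
a=cv2.imread('pics/top1.png');b=cv2.imread('pics/side1.png');b=cv2.resize(b,(a.shape[1],a.shape[0]));cv2.imwrite('pics/grasp.png',cv2.resize(np.hstack([a,b]),None,fx=.82,fy=.82))
# circle plan, rows relative to each call start, shares of 0.1 m
ctr=np.array([.543,.131]); g=np.array([.598,.1066]); p0=np.arctan2(*(g-ctr)[::-1])
def P(a): return np.array([ctr[0]+.06*np.cos(p0-a),ctr[1]+.06*np.sin(p0-a),-.0025*a/2/np.pi])
print(np.degrees(p0))
for A,B in((0,90),(90,180),(180,90),(90,180),(180,270)):
    t=np.radians(np.linspace(A,B,13));print(A,B,[[list(map(float,((P(x)-P(t[0]))*10).round(3))),0] for x in t[1:]])
E
```

```text
-23.92381481270747
0 90 [[[-0.036, -0.07, -0.001], 0], [[-0.082, -0.134, -0.001], 0], [[-0.135, -0.191, -0.002], 0], [[-0.195, -0.242, -0.002], 0], [[-0.261, -0.284, -0.003], 0], [[-0.333, -0.317, -0.003], 0], [[-0.408, -0.34, -0.004], 0], [[-0.485, -0.353, -0.004], 0], [[-0.563, -0.357, -0.005], 0], [[-0.642, -0.349, -0.005], 0], [[-0.718, -0.332, -0.006], 0], [[-0.792, -0.305, -0.006], 0]]
90 180 [[[-0.07, 0.036, -0.001], 0], [[-0.134, 0.082, -0.001], 0], [[-0.191, 0.135, -0.002], 0], [[-0.242, 0.195, -0.002], 0], [[-0.284, 0.261, -0.003], 0], [[-0.317, 0.333, -0.003], 0], [[-0.34, 0.408, -0.004], 0], [[-0.353, 0.485, -0.004], 0], [[-0.357, 0.563, -0.005], 0], [[-0.349, 0.642, -0.005], 0], [[-0.332, 0.718, -0.006], 0], [[-0.305, 0.792, -0.006], 0]]
180 90 [[[-0.027, -0.074, 0.001], 0], [[-0.044, -0.15, 0.001], 0], [[-0.051, -0.228, 0.002], 0], [[-0.048, -0.307, 0.002], 0], [[-0.035, -0.384, 0.003], 0], [[-0.011, -0.459, 0.003], 0], [[0.022, -0.53, 0.004], 0], [[0.064, -0.597, 0.004], 0], [[0.114, -0.657, 0.005], 0], [[0.171, -0.71, 0.005], 0], [[0.236, -0.755, 0.006], 0], [[0.305, -0.792, 0.006], 0]]
90 180 [[[-0.07, 0.036, -0.001], 0], [[-0.134, 0.082, -0.001], 0], [[-0.191, 0.135, -0.002], 0], [[-0.242, 0.195, -0.002], 0], [[-0.284, 0.261, -0.003], 0], [[-0.317, 0.333, -0.003], 0], [[-0.34, 0.408, -0.004], 0], [[-0.353, 0.485, -0.004], 0], [[-0.357, 0.563, -0.005], 0], [[-0.349, 0.642, -0.005], 0], [[-0.332, 0.718, -0.006], 0], [[-0.305, 0.792, -0.006], 0]]
180 270 [[[0.036, 0.07, -0.001], 0], [[0.082, 0.134, -0.001], 0], [[0.135, 0.191, -0.002], 0], [[0.195, 0.242, -0.002], 0], [[0.261, 0.284, -0.003], 0], [[0.333, 0.317, -0.003], 0], [[0.408, 0.34, -0.004], 0], [[0.485, 0.353, -0.004], 0], [[0.563, 0.357, -0.005], 0], [[0.642, 0.349, -0.005], 0], [[0.718, 0.332, -0.006], 0], [[0.792, 0.305, -0.006], 0]]
```

View pics/grasp.png

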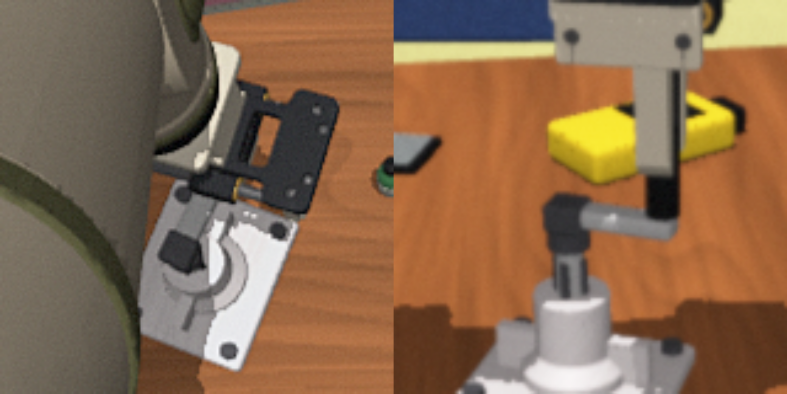

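The fingers straddle the black grip, with the near finger covering it at crop (660,120), and nothing is displaced. They are still closing (33 mm), so I let them finish.

>>> apply_moves([
  [[0, 0, 0], 0],
  [[0, 0, 0], 0],
  [[0, 0, 0], 0],
  [[0, 0, 0], 0],
  [[0, 0, 0], 0],
])

```text
time_s: 4.2
tool_pos: [0.5975, 0.107, 0.1469]
tool_rot: [[-0.959, 0.285, 0.0], [0.285, 0.959, -0.0], [-0.0, 0.0, -1.0]]
force: [0.7, -0.2, -0.8]
width: 0.0189
grip_force: 25.0
```

>>> apply_moves([
  [[-0.036, -0.07, -0.001], 0],
  [[-0.082, -0.134, -0.001], 0],
  [[-0.135, -0.191, -0.002], 0],
  [[-0.195, -0.242, -0.002], 0],
  [[-0.261, -0.284, -0.003], 0],
  [[-0.333, -0.317, -0.003], 0],
  [[-0.333, -0.317, -0.003], 0],
  [[-0.333, -0.317, -0.003], 0],
])

```text
time_s: 5.0
tool_pos: [0.5628, 0.075, 0.1465]
tool_rot: [[-0.959, 0.285, -0.002], [0.285, 0.959, -0.0], [0.002, -0.001, -1.0]]
force: [-1.7, 4.7, -1.5]
width: 0.0192
grip_force: 25.0
```

>>> apply_moves([
  [[-0.075, -0.023, -0.001], 0],
  [[-0.152, -0.036, -0.001], 0],
  [[-0.23, -0.04, -0.002], 0],
  [[-0.309, -0.032, -0.002], 0],
  [[-0.385, -0.015, -0.003], 0],
  [[-0.459, 0.012, -0.003], 0],
  [[-0.529, 0.048, -0.004], 0],
  [[-0.593, 0.094, -0.004], 0],
  [[-0.65, 0.147, -0.005], 0],
  [[-0.701, 0.207, -0.005], 0],
  [[-0.743, 0.273, -0.006], 0],
  [[-0.776, 0.345, -0.006], 0],
])

```text
time_s: 6.2
tool_pos: [0.4876, 0.1082, 0.1461]
tool_rot: [[-0.958, 0.286, 0.002], [0.286, 0.958, -0.001], [-0.003, -0.001, -1.0]]
force: [6.5, -2.6, -7.1]
width: 0.0194
grip_force: 25.0
```

>>> apply_moves([
  [[-0.023, 0.075, -0.001], 0],
  [[-0.036, 0.152, -0.001], 0],
  [[-0.04, 0.23, -0.002], 0],
  [[-0.032, 0.309, -0.002], 0],
  [[-0.015, 0.385, -0.003], 0],
  [[0.012, 0.459, -0.003], 0],
  [[0.012, 0.459, -0.003], 0],
  [[0.012, 0.459, -0.003], 0],
  [[0.012, 0.459, -0.003], 0],
  [[0.012, 0.459, -0.003], 0],
])

```text
time_s: 7.2
tool_pos: [0.488, 0.1562, 0.1458]
tool_rot: [[-0.959, 0.284, 0.001], [0.284, 0.959, 0.001], [-0.0, 0.001, -1.0]]
force: [2.5, 1.1, -4.3]
width: 0.0195
grip_force: 25.0
```

```bash
python3 - <<'E'
from h import *
for n,(u0,u1,v0,v1) in(('top',(170,330,160,320)),('side',(230,370,120,260))):
    c=optics.read_camera(n); cv2.imwrite(f'pics/{n}2.png',cv2.resize(c['color'][v0:v1,u0:u1,::-1],(392,392)))
cv2.imwrite('pics/half.png',np.hstack([cv2.imread('pics/top2.png'),cv2.imread('pics/side2.png')]))
s=bot.get_obs();d=s['tool_pos'][:2]-np.array([.543,.131]);print(s['time_s'],s['tool_pos'],s['force'],np.hypot(*d),np.degrees(np.arctan2(d[1],d[0])))
E
```

```text
7.3 [0.48794724 0.15615056 0.14575627] [ 1.85304041  2.31290939 -4.0638537 ] 0.06052567518539839 155.44696347280941
```

View pics/half.png

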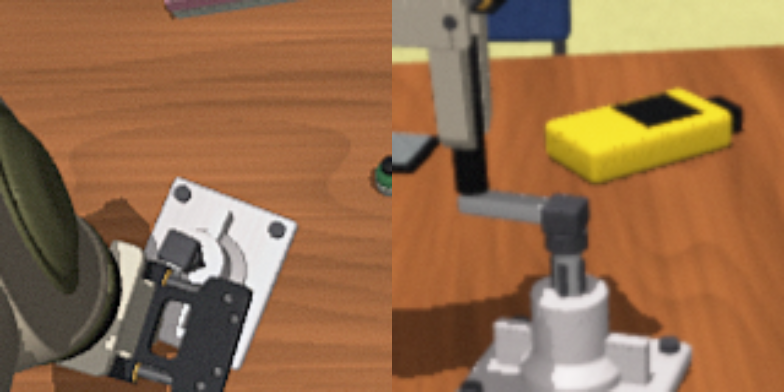

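The crank now points the opposite way with the grip still held (side crop (470,180), hub (566,210)), so the half turn is done. I pause, then turn a quarter back.

>>> apply_moves([
  [[0, 0, 0], 0],
  [[0, 0, 0], 0],
  [[0, 0, 0], 0],
  [[0, 0, 0], 0],
  [[0, 0, 0], 0],
  [[0, 0, 0], 0],
  [[0, 0, 0], 0],
  [[0, 0, 0], 0],
])

```text
time_s: 8.1
tool_pos: [0.4879, 0.1558, 0.1458]
tool_rot: [[-0.959, 0.285, 0.0], [0.285, 0.959, 0.0], [-0.0, 0.0, -1.0]]
force: [1.5, 3.2, -4.4]
width: 0.0192
grip_force: 25.0
```

>>> apply_moves([
  [[-0.027, -0.074, 0.001], 0],
  [[-0.044, -0.15, 0.001], 0],
  [[-0.051, -0.228, 0.002], 0],
  [[-0.048, -0.307, 0.002], 0],
  [[-0.035, -0.384, 0.003], 0],
  [[-0.011, -0.459, 0.003], 0],
  [[0.022, -0.53, 0.004], 0],
  [[0.064, -0.597, 0.004], 0],
  [[0.114, -0.657, 0.005], 0],
  [[0.171, -0.71, 0.005], 0],
  [[0.236, -0.755, 0.006], 0],
  [[0.305, -0.792, 0.006], 0],
])

```text
time_s: 9.3
tool_pos: [0.5173, 0.077, 0.1461]
tool_rot: [[-0.959, 0.284, -0.002], [0.284, 0.959, 0.001], [0.002, 0.0, -1.0]]
force: [0.1, 7.8, -5.3]
width: 0.0191
grip_force: 25.0
```

>>> apply_moves([
  [[0, 0, 0], 0],
  [[0, 0, 0], 0],
  [[0, 0, 0], 0],
  [[0, 0, 0], 0],
  [[0, 0, 0], 0],
  [[0, 0, 0], 0],
  [[0, 0, 0], 0],
  [[0, 0, 0], 0],
  [[0, 0, 0], 0],
  [[0, 0, 0], 0],
])

```text
time_s: 10.3
tool_pos: [0.518, 0.0769, 0.1462]
tool_rot: [[-0.959, 0.285, -0.0], [0.285, 0.959, 0.001], [0.0, 0.001, -1.0]]
force: [2.4, 5.2, -6.3]
width: 0.0193
grip_force: 25.0
```

>>> apply_moves([
  [[-0.07, 0.036, -0.001], 0],
  [[-0.134, 0.082, -0.001], 0],
  [[-0.191, 0.135, -0.002], 0],
  [[-0.242, 0.195, -0.002], 0],
  [[-0.284, 0.261, -0.003], 0],
  [[-0.317, 0.333, -0.003], 0],
  [[-0.34, 0.408, -0.004], 0],
  [[-0.353, 0.485, -0.004], 0],
  [[-0.357, 0.563, -0.005], 0],
  [[-0.349, 0.642, -0.005], 0],
  [[-0.332, 0.718, -0.006], 0],
  [[-0.305, 0.792, -0.006], 0],
])

```text
time_s: 11.5
tool_pos: [0.4871, 0.1549, 0.1456]
tool_rot: [[-0.958, 0.286, -0.002], [0.286, 0.958, -0.001], [0.001, -0.002, -1.0]]
force: [0.5, -5.0, -1.6]
width: 0.0196
grip_force: 25.0
```

>>> apply_moves([
  [[0.036, 0.07, -0.001], 0],
  [[0.082, 0.134, -0.001], 0],
  [[0.135, 0.191, -0.002], 0],
  [[0.195, 0.242, -0.002], 0],
  [[0.261, 0.284, -0.003], 0],
  [[0.333, 0.317, -0.003], 0],
  [[0.408, 0.34, -0.004], 0],
  [[0.485, 0.353, -0.004], 0],
  [[0.563, 0.357, -0.005], 0],
  [[0.642, 0.349, -0.005], 0],
  [[0.718, 0.332, -0.006], 0],
  [[0.792, 0.305, -0.006], 0],
])

```text
time_s: 12.7
tool_pos: [0.568, 0.1867, 0.1452]
tool_rot: [[-0.959, 0.284, 0.001], [0.284, 0.959, 0.001], [-0.0, 0.001, -1.0]]
force: [-2.8, 2.8, -0.8]
width: 0.0195
grip_force: 25.0
```

>>> apply_moves([
  [[0, 0, 0], 0],
  [[0, 0, 0], 0],
  [[0, 0, 0], 0],
  [[0, 0, 0], 0],
  [[0, 0, 0], 0],
])

```text
time_s: 13.2
tool_pos: [0.5678, 0.1862, 0.1454]
tool_rot: [[-0.959, 0.285, 0.002], [0.285, 0.959, 0.0], [-0.002, 0.001, -1.0]]
force: [3.4, 2.4, -4.2]
width: 0.0192
grip_force: 25.0
```

```bash
python3 - <<'E'
from h import *
c=optics.read_camera('side'); cv2.imwrite('pics/end.png',cv2.resize(c['color'][100:440,200:400,::-1],None,fx=1.7,fy=1.7))
s=bot.get_obs();d=s['tool_pos'][:2]-np.array([.543,.131]);print(s['time_s'],s['tool_pos'],s['force'],np.hypot(*d),np.degrees(np.arctan2(d[1],d[0])),s['qpos'])
E
```

```text
13.25 [0.56777803 0.1861728  0.1453759 ] [ 3.91665129  1.79342358 -4.28263365] 0.06048130644440132 65.81521028861883 [-0.4570101   0.50836588  0.0650636   1.95209742 -0.04958654  0.68099355
  0.92023431]
```

View pics/end.png

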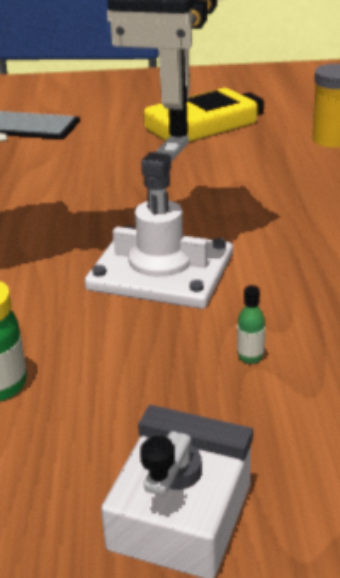

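The crank points away from the camera (grip at (178,125), hub at (156,170)), which is 270° from the start. The clamp's knob at (158,455) is unmoved. I release and rise.

>>> apply_moves([
  [[0, 0, 0], 0],
  [[0, 0, 0], 0],
  [[0, 0, 0], 0],
  [[0, 0, 0], 0],
  [[0, 0, 0], 0],
  [[0, 0, 0], 0],
  [[0, 0, 0], 0],
  [[0, 0, 0], 0],
], hand=-1)

```text
time_s: 14.05
tool_pos: [0.567, 0.1862, 0.1451]
tool_rot: [[-0.959, 0.285, -0.0], [0.285, 0.959, -0.0], [0.0, -0.0, -1.0]]
force: [0.6, 0.6, -0.4]
width: 0.0787
grip_force: 0.0
```

>>> apply_moves([
  [[0, 0, 0.15], 0],
  [[0, 0, 0.3], 0],
  [[0, 0, 0.5], 0],
  [[0, 0, 0.7], 0],
  [[0, 0, 0.9], 0],
  [[0, 0, 1], 0],
  [[0, 0, 1], 0],
  [[0, 0, 1], 0],
])

```text
time_s: 14.85
tool_pos: [0.5667, 0.1861, 0.2445]
tool_rot: [[-0.959, 0.285, -0.0], [0.285, 0.959, -0.0], [0.0, -0.0, -1.0]]
force: [-0.6, -0.3, 0.4]
width: 0.0933
grip_force: 0.0
```

```bash
python3 - <<'E'
from h import *
c=optics.read_camera('side'); o=dict(np.load('side0.npz'))
i=c['color']; cv2.imwrite('pics/fin.png',cv2.resize(i[60:440,200:400,::-1],None,fx=1.5,fy=1.5))
print('clamp diff',np.abs(i[335:440,255:355].astype(int)-o['color'][335:440,255:355]).max(2).mean())
V,U=np.mgrid[130:230,260:360].reshape(2,-1)
P=np.array([pt(c,u,v) for u,v in zip(U,V) if c['depth'][v,u]>0]);g=P[(P[:,2]>.145)&(P[:,2]<.184)&(np.hypot(P[:,0]-.568,P[:,1]-.186)<.025)]
from scipy.optimize import least_squares
x=least_squares(lambda x:np.hypot(*(g[:,:2]-x).T)-.01,[.568,.186],loss='soft_l1',f_scale=.002).x
print(len(g),x,np.degrees(np.arctan2(x[1]-.131,x[0]-.543)))
s=bot.get_obs();print(s['time_s'],s['tool_pos'],s['force'],s['width'])
E
```

```text
clamp diff 2.993047619047619
245 [0.56839219 0.18658364] 65.44772867071164
14.9 [0.56647246 0.18603581 0.24413867] [-0.21918163  0.48933669  0.24254314] 0.09309341481151023
```

View pics/fin.png

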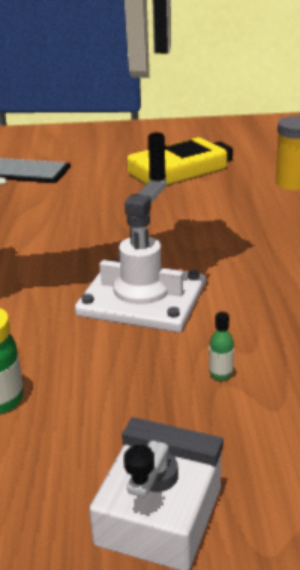

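The hand is clear above the grip (157,155), the crank has stayed at about 270° forward, and the clamp (158,495) is unchanged.

```bash
python3 -c "
from workcell import bot
print(bot.job_done())"
```

```text
the job is handed in; nothing more can be done
None
```

The tap was turned half a turn forward, a quarter back and half forward again, with a pause at each reversal. It ended about 270° beyond its start by camera measurement; the grip was then released, the locking crank looked unmoved, and the job was handed in at about 15 s.

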